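Switch off the charging rail and put the orange battery away

ROBOT

A 7-joint arm with a two-finger parallel gripper is mounted at the origin on the work surface. World frame = base frame: x ahead of the robot, y to its left, z up, the work surface at z = 0. Lengths are in mm, angles in rad, forces in N, time in s.
With the tool pointing down it reaches from about 425 to 950 mm from the base axis. Payload 16.7 kg.
Tool frame: the origin (TCP) lies at the very end of the fingers, on their centre line; the grasp point (between the pads) lies bot.grip_depth behind it (bot.grip_depth is the distance from the TCP to the grasp point, in mm); z points along the fingers, y is the line along which they close (so a half turn about z gives the same grasp; the last joint's range is limited). The gripper opens to 94 mm and grips with 3 to 60 N. Pads are 16 mm wide; open, the fingers measure 119 mm over their backs; the gripper's body (75 mm by 177 mm) begins 78 mm behind the grasp point.
Start: joints at [-1.323, 0.426, 0.074, 1.606, -0.034, 1.111, -0.067], TCP at [261.488, 622.251, 173.867] pointing down, gripper open.
Joint ranges: [-2.85, 2.85], [-0.5, 2.14], [-1.23, 1.37], [0.21, 2.46], [-1.02, 4.16], [0.16, 2.05], [-2.73, 2.73]. Speed limits (rad/s): [1.89, 1.89, 2.39, 2.39, 3.01, 3.01, 3.01].

INTERFACE

Orientations are given as a 3x3 rotation matrix whose columns are the frame's x, y, z axes.
In Python, from workcell import bot, eyes gives the robot as it stands. The module is installed in compiled form; this text tells all that it offers.
- The arm moves only by the tool play_rows, never from a script. Its argument "rows" is a list that holds one entry, the list of rows, each a list of 6 numbers: the shift along the tool's x, y, z in m, then the turn, a rotation vector about the tool's x, y, z in degrees. In form: [[[x, y, z, ax, ay, az], ...]]. A call has 1 to 8 rows; each row shifts and turns the commanded pose from where the row before left it, along the tool's axes as they then stand; what a row does not reach is not made up. A row lasts 1/12 s, in which the tool goes at most 41.7 mm and 7.16 degrees, less where a joint would pass 70% of its speed; a pose out of reach is approached as far as the arm can. A call is refused whole if a number of a shift passes 0.0417 or a number of a turn 7.16, either way. A call with a gripper value outside its range is refused whole. "jaw" is the closure in counts, from 0 (fully open) to 255 (shut), set as the call begins (left out, the last holds). The fingers move at their own pace and stop on an object; "grip_force" is the grip in N (left out, the last holds). Time passes only in rows, so rows that do not move let the fingers close. It gives the time, the measured TCP pose, the force, the opening and the grip force at its end, in the units of the state.
- bot.get_state(): the state, without advancing time (a new reading comes with each control period).
- eyes.capture(name): name is "side" or "top" or "wrist"; returns the picture (384x512x3 uint8, red, green, blue); there is no depth.
- eyes.calibration(name): a dict with "vertical_fov" (degrees; the focal length in pixels is half the picture's height over the tangent of half this angle, whatever the lens; pixels are square), "cx", "cy" (the principal point, pixels), "k1" (the pictures are not rectified: a ray, as slopes to the right and down, at radius r is drawn at 1 + k1 r^2 times it, then the intrinsics apply), "position" and "orientation" of the camera in the world; the wrist camera has in their place "hand_eye" (4x4, takes a point from camera to tool coordinates, whose origin is the TCP and whose axes are the flange's). Camera axes: x right, y down, z forward; pixel columns grow to the right and rows downward; lengths in mm; the calibration is good to about 2 mm. A picture is of the moment at which its call begins: read the wrist's pose just before it. calibration takes no time and is no camera call.
- bot.job_done(): hands the job in; it is judged then, once.
The state is a dict: "t": time; "joints": joint angles; "joint_velocities": joint speeds; "joint_efforts": joint torques, N m; "eef_pos": TCP position; "tcp_rot": TCP orientation; "ft_force": force on the tool from outside, world axes, zero at the start; "moment": the same for the moment, N m; "grip_width": finger opening in mm; "grip_force": force on a finger pad.
Only numpy, scipy, OpenCV 4.12 (cv2) and the standard library are available. Lean on these libraries where they do the work, as an engineer would, in place of code of your own. Each camera call takes 0.05 s, during which the arm holds its last target. There are 200 camera calls.

TASK

End of shift at the packing bench: switch the charging rail off by pushing its red toggle all the way over to the far side, then pull the top drawer of the blue drawer unit wide open. Pull the orange battery straight up out of its sprung bay, set it down inside that drawer without dropping it, and push the drawer fully shut. Leave the white and blue batteries plugged in, the rail switched off, and everything else where it stands.

Things in the scene. Friction and masses are not known exactly. Their poses are not given: they have to be found in the camera images.
- rail: Charging rail, an aluminium bar fixed to the table, 64 mm (x) by 280 mm (y) by 45 mm tall. Origin: centre of its underside; z up, x roughly away from the robot. Three bays in its top at y = -92, -24 and +44 mm: 29 mm square recesses 18 mm deep, black edged, each with two sprung detents that hold a battery with about 11 N over the first 5 mm of lift. Toggle switch at y = +108 mm.
- power (a joint): Angle of the rail's toggle switch, rad: 0 = on (stem leans to the rail's -x, towards the robot), 1.0 = off (leans to +x). Hinged about the rail's y axis at x = 0, y = +108, z = 45 mm in the rail's frame; stays where it is left, needs about 1.5 N at the tip. Starts at or near on.
- power_tip (a point): Centre of the red ball, 22 mm in diameter, at the top of the toggle's 10 mm thick stem, 45 mm from its pivot.
- battery_orange: The battery to put away: black block with orange cap and side panels, 40 mm (x) by 42 mm (y) by 45 mm tall, about 0.15 kg, with a grey plug 26 by 27 mm reaching 16 mm below it. Origin: centre of the block's underside, which rests on the rail's top (block z 0 to +45 mm, plug -16 to 0). Axes as the rail's while plugged in, in any of the bays; 26 mm free between neighbours.
- battery_white: Same battery with a white cap and panels, in another bay; stays plugged in.
- battery_blue: Same battery with a blue cap and panels, in another bay; stays plugged in.
- cabinet_front (a point): Middle of the top front edge of the desktop drawer unit fixed to the table: grey, two blue drawer fronts one above the other, steel bar handles; 210 mm deep (x), 220 mm wide (y), 214 mm tall. Axes as the cabinet's: x to its back, z up; this point lies on the front plane, 214 mm above the table. The front faces -x, roughly towards the robot.
- cabinet_drawer0 (a joint): How far the top drawer is pulled out, in m: 0 = shut, at most 0.142; it slides along the cabinet's -x and needs about 1 N. It may start up to 15 mm ajar.
- cabinet_drawer0_handle (a point): Middle of the top drawer's handle bar: 11 mm thick, 110 mm long along the cabinet's y, its axis 35 mm in front of the drawer's face and about 38 mm below the cabinet's top. Moves with the drawer.
- drawer_floor (a point): Point on the top drawer's inner floor, midway across and 42 mm behind the inside of its front wall, moving with it; axes as the cabinet's (x to the back). Inside 165 (x) by 178 (y) mm, 75 mm deep: x from -42 to +122 mm; handle bar at x = -98 mm. The cabinet's top is 86 mm above this floor; pulled out by d, only x from -42 mm to about d - 48 mm is open from above.
- tape_roll: Brown tape roll, 90 mm across, 48 mm tall, lying on top of the cabinet. Origin: centre of its underside. Leave alone.
- stapler: Red and black stapler, 140 x 34 x 47 mm, on the table on the left. Origin: centre of its underside. Leave alone.
- pen_mug: Blue mug, 76 mm across, 90 mm tall, between rail and cabinet at the back. Origin: centre of its underside. Leave alone.
- label_roll: White label roll, 90 mm across, 50 mm tall, on the table close to the robot. Origin: centre of its underside. Leave alone.
- glue_jar: White jar with a yellow cap, 60 mm across, 85 mm tall, on the right. Origin: centre of its underside. Leave alone.
Things that resemble listed ones, but are neither listed nor needed, are in the scene too. There is more than one size of the battery_orange; the one meant has the size given above.

How it is judged (in metres and radians):
On the way, in this order (a step that is already met when the one before it is completed fails the run):
1. the toggle is pushed over to off (value of joint power above 0.8 rad), for 0.2 s.
2. the top drawer is pulled open by more than 90 mm (value of joint cabinet_drawer0 above 0.09 m), for 0.2 s.
3. the orange battery is pulled up clear of its bay, by more than 30 mm (z of battery_orange in the frame of rail above 0.075 m), for 0.1 s.
4. the orange battery rests inside the open drawer and is let go (x of battery_orange in the frame of drawer_floor between -0.04 and 0.12 m and y of battery_orange in the frame of drawer_floor between -0.09 and 0.09 m and z of battery_orange in the frame of drawer_floor between -0.01 and 0.065 m and value of joint cabinet_drawer0 above 0.06 m and contact force between the fingers and battery_orange below 0.1 N and contact force between battery_orange and anything else above 0.3 N and linear speed of battery_orange below 0.05 m/s), for 0.2 s.
At the end, for the whole second after the job is handed in: The toggle is at off (over 0.8 rad), the top drawer is shut to within 8 mm with the orange battery inside it and at rest, the white and blue batteries are still fully seated in their bays (lifted less than 4 mm), and each bystander is within 40 mm of where it stood (x of battery_orange in the frame of drawer_floor between -0.04 and 0.12 m and y of battery_orange in the frame of drawer_floor between -0.09 and 0.09 m and z of battery_orange in the frame of drawer_floor between -0.01 and 0.065 m and z of each of battery_white, battery_blue in the frame of rail below 0.049 m and value of joint cabinet_drawer0 below 0.008 m and value of joint power above 0.8 rad and linear speed of battery_orange below 0.05 m/s and distance of each of tape_roll, stapler, pen_mug, label_roll, glue_jar from where it was at the start of the episode below 0.04 m); the robot touches nothing.
It fails at once if the white or blue battery is pulled from its bay (z of any of battery_white, battery_blue in the frame of rail above 0.055 m).
It fails at once if the orange battery falls freely from more than about 40 mm (linear speed of battery_orange above 0.9 m/s and contact force between the fingers and battery_orange below 0.1 N).
It fails at once if a bystander is pushed away by more than 40 mm (distance of any of tape_roll, stapler, pen_mug, label_roll, glue_jar from where it was at the start of the episode above 0.04 m).
It also fails if it takes over 72 s, if anything falls off the work surface, if the arm or the gripper's body presses on something with over 40 N, if the wrist force passes 120 N, or if a joint passes its speed limit or range.

## Working session

There is one attempt and no reset: what is moved stays moved. The work goes in short steps, Python scripts to look and compute and a tool call to move; the robot and the scene stay as the last step left them, time stands still between calls to the robot, and variables do not carry over. Pictures are saved under pics/ and viewed, at most 10 in all, crops included, and the job is handed in when it is done.

Besides the shell and the picture viewer there is one more tool, called after "Call:" as a command line: name --argument value ..., lists and objects as JSON in quotes. play_rows: Moves the arm, as the interface text tells. Its arguments: {"type":"object","properties":{"rows":{"type":"array","items":{"type":"array","items":{"type":"array","items":{"type":"number"}}}},"jaw":{"type":"number"},"grip_force":{"type":"number"}},"required":["rows"]}

```bash
mkdir -p pics; python3 - <<'E'
from workcell import bot, eyes
import cv2,numpy as np
for n in("side","top","wrist"):
    c=eyes.calibration(n);print(n,c)
    im=eyes.capture(n)[:,:,::-1]
    cv2.imwrite(f"pics/{n}0.png",im)
    cv2.imwrite(f"pics/{n}0b.png",cv2.resize(im,(800,600),interpolation=cv2.INTER_CUBIC))
s=bot.get_state();print(s, bot.grip_depth)
E
```

```text
side {'vertical_fov': 54.71579479827662, 'cx': 257.31694295032514, 'cy': 192.7855546004193, 'k1': 0.0024656851692062796, 'position': array([ 338.27160372, -885.58618267,  732.06422925]), 'orientation': array([[ 0.95316418, -0.17480527,  0.24682212],
       [-0.30244824, -0.54612678,  0.78119818],
       [-0.00176139, -0.81926104, -0.57341803]])}
top {'vertical_fov': 53.50707389238143, 'cx': 256.63463558282103, 'cy': 183.2544121328191, 'k1': -0.02194770835810718, 'position': array([ 481.90773236,  -75.45750223, 1519.06790437]), 'orientation': array([[ 0.00425286, -0.99804638,  0.06233243],
       [-0.99998759, -0.0044064 , -0.00232594],
       [ 0.00259606, -0.06232177, -0.99805273]])}
wrist {'vertical_fov': 66.44353162977936, 'cx': 249.4114061102278, 'cy': 188.95334077366647, 'k1': -0.044410365584343955, 'hand_eye': array([[-9.13950995e-05, -9.59758754e-01, -2.80825791e-01,
         8.20646138e+01],
       [ 9.99999928e-01, -1.90988732e-04,  3.27277685e-04,
        -8.36068059e-02],
       [-3.67742185e-04, -2.80825741e-01,  9.59758703e-01,
        -2.10678224e+02],
       [ 0.000000
[... 206 characters left out ...]
velocities': array([ 0.00032004, -0.00286597, -0.00089703, -0.00100692,  0.00095556,
       -0.00026681, -0.00086951]), 'joint_efforts': array([ 5.33661456e-03, -9.36290216e+01,  3.66972640e+00, -4.54419637e+01,
       -4.87608486e-02,  1.80187850e-02,  8.56441011e-05]), 'eef_pos': array([261.3721927 , 621.95182499, 173.35476506]), 'tcp_rot': array([[-9.21895165e-01,  3.87439279e-01, -3.32168175e-04],
       [ 3.87439419e-01,  9.21894728e-01, -8.98749202e-04],
       [-4.19866534e-05, -9.57247588e-04, -9.99999541e-01]]), 'ft_force': array([ 0.11417733, -0.1184393 ,  0.18170713]), 'moment': array([ 0.01937947,  0.02989058, -0.02206846]), 'grip_force': 0.0, 'grip_width': 93.8928294795387} 18.8
```

View pics/side0b.png

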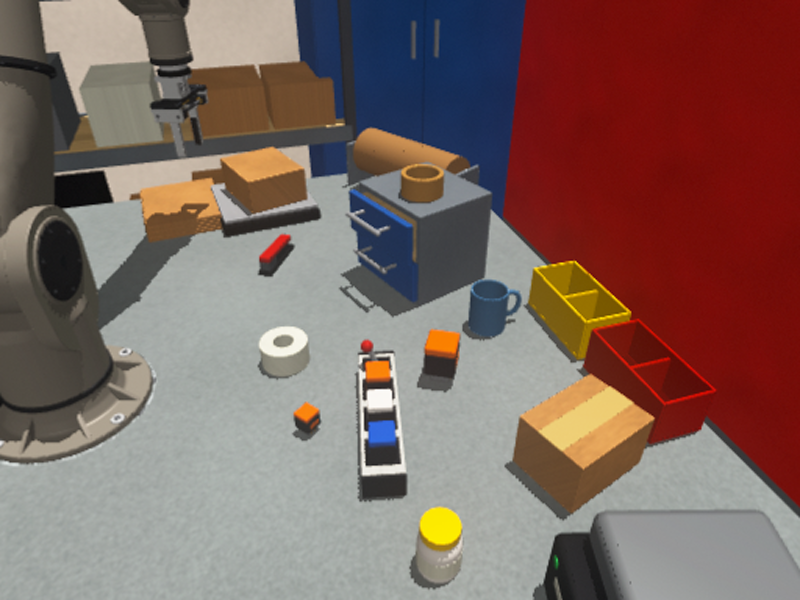

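View pics/top0b.png

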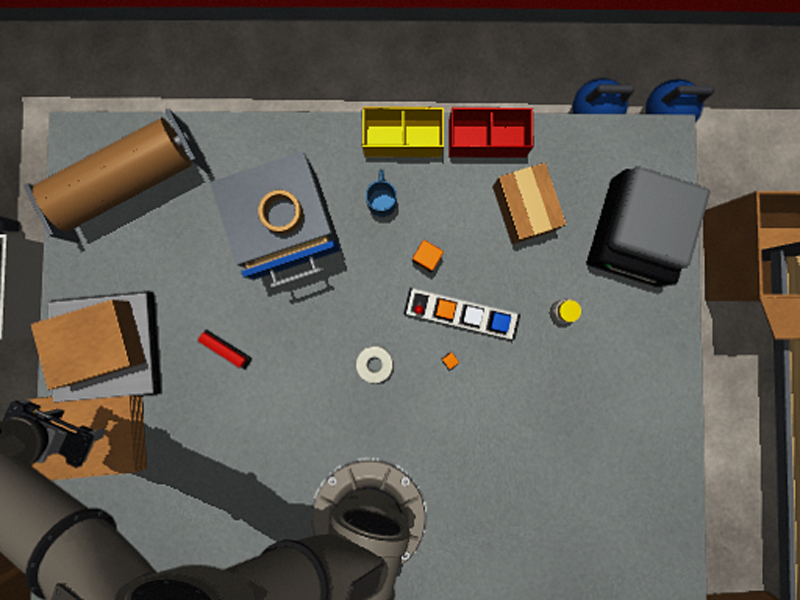

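```bash
python3 - <<'E'
import cv2,numpy as np
t=cv2.imread("pics/top0.png");s=cv2.imread("pics/side0.png")
def p(im,x,y): 
    c=cv2.resize(im[y:y+75,x:x+100],None,fx=4,fy=4,interpolation=cv2.INTER_CUBIC)
    for i in range(0,100,10): cv2.putText(c,str(x+i),(i*4,8),0,.3,(0,255,0)); cv2.line(c,(i*4,9),(i*4,13),(0,255,0))
    for i in range(10,75,10): cv2.putText(c,str(y+i),(4,i*4+4),0,.3,(0,255,0)); cv2.line(c,(0,i*4),(4,i*4),(0,255,0))
    return c
a=np.hstack([p(t,245,165),p(t,130,110)]);b=np.hstack([p(s,210,215),p(s,215,100)])
cv2.imwrite("pics/crop.png",np.vstack([a,b]))
E
```

```text
(no output)
```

View pics/crop.png

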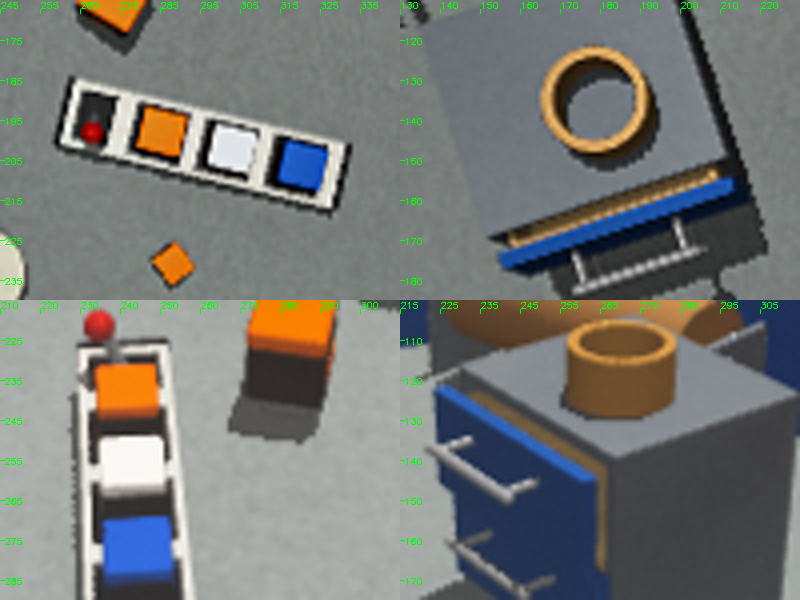

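```bash
cat > h.py <<'E'
from workcell import bot, eyes
import cv2,numpy as np
def cam(n,T=None):
    c=eyes.calibration(n); f=192/np.tan(np.radians(c["vertical_fov"])/2)
    K=np.array([[f,0,c["cx"]],[0,f,c["cy"]],[0,0,1]]); D=np.array([c["k1"],0,0,0,0.])
    if n=="wrist":
        M=T@np.array(c["hand_eye"]); return K,D,M[:3,:3],M[:3,3]
    return K,D,np.array(c["orientation"]),np.array(c["position"])
def tool():
    s=bot.get_state();T=np.eye(4);T[:3,:3]=s["tcp_rot"];T[:3,3]=s["eef_pos"];return T
def ray(C,p):
    K,D,R,o=C
    u=cv2.undistortPoints(np.array([[p]],float),K,D)[0,0]
    return o,R@np.array([u[0],u[1],1.])
def atz(C,p,z):
    o,d=ray(C,p); return o+d*(z-o[2])/d[2]
def tri(C1,p1,C2,p2):
    (a,d),(b,e)=ray(C1,p1),ray(C2,p2)
    s=np.linalg.lstsq(np.c_[d,-e],b-a,rcond=None)[0]
    P,Q=a+d*s[0],b+e*s[1]; return (P+Q)/2,np.linalg.norm(P-Q)
def proj(C,P):
    K,D,R,o=C
    return cv2.projectPoints(((np.atleast_2d(P)-o)@R),np.zeros(3),np.zeros(3),K,D)[0][:,0]
E
python3 - <<'E'
from h import *
np.set_printoptions(precision=1,suppress=True)
T=cam("top");S=cam("side")
for p in [(263,184.5),(332.5,201.25),(328.3,217.8),(259.3,201.8)]: print("rail",atz(T,p,45))
for p in [(285.5,197.8),(302.8,202),(320.8,206)]: print("bat",atz(T,p,90))
# panel side: x=210+px/4, y=215+(py-300)/4
for n,p in [("o",(127.5,378)),("w",(132,450)),("b",(138,532))]: print("bat side front?",n,atz(S,(210+p[0]/4,215+(p[1]-300)/4),90))
print("ball",tri(T,(268,197.75),S,(210+99/4,215+25/4)))
print("hR/hL",tri(T,(205.5,172.5),S,(215+112/4,100+197/4)),tri(T,(174.25,182.25),S,(215+28/4,100+149/4)))
for p in [(174.25,182.25),(205.5,172.5)]: print("h z176",atz(T,p,176))
for p in [(732,180),(502,260)]: print("drawer front top",atz(T,(130+(p[0]-400)/4,110+p[1]/4),207))
for p in [(728,158),(487,240)]: print("cab front top",atz(T,(130+(p[0]-400)/4,110+p[1]/4),214))
E
```

```text
rail [ 569.2 -103.6   45. ]
rail [ 505.5 -372.9   45. ]
rail [ 441.5 -356.2   45. ]
rail [502.2 -89.5  45. ]
bat [ 517.  -187.3   90. ]
bat [ 501.5 -252.2   90. ]
bat [ 486.8 -319.8   90. ]
bat side front? o [ 519.2 -178.9   90. ]
bat side front? w [ 503.9 -243.7   90. ]
bat side front? b [ 489.  -309.3   90. ]
ball (array([ 516. , -121.5,   90.4]), np.float64(1.6483596408216703))
hR/hL (array([603.2, 101.6, 182.3]), np.float64(1.303680155787074)) (array([565.5, 213. , 176.7]), np.float64(5.172268077102741))
h z176 [568.1 212.7 176. ]
h z176 [603.1 102.6 176. ]
drawer front top [661.4  73.2 207. ]
drawer front top [590.9 271.5 207. ]
cab front top [679.5  76.1 214. ]
cab front top [607.6 282.9 214. ]
```

```bash
cat >> h.py <<'E'
RO=np.array([506,-230.5]); RA=np.radians(-13.3); CA=np.radians(19.0)
def rw(x,y,z): # rail -> world
    c,s=np.cos(RA),np.sin(RA); return np.array([RO[0]+c*x-s*y,RO[1]+s*x+c*y,z])
def rf(p):
    c,s=np.cos(RA),np.sin(RA); d=np.array(p[:2])-RO; return np.array([c*d[0]+s*d[1],-s*d[0]+c*d[1]])
def plan(wps):
    """wps: (xyz, yaw_deg of tool y, rows); prints rows for play_rows, starting at the measured pose"""
    from scipy.spatial.transform import Rotation as Ro
    T=tool();p=T[:3,3].copy();R=T[:3,:3].copy();rows=[]
    for q,yaw,n in wps:
        a=np.radians(yaw);y=np.array([np.cos(a),np.sin(a),0]);z=np.array([0,0,-1.]);G=np.c_[np.cross(y,z),y,z]
        for k in range(n):
            d=R.T@(np.array(q)-p)/(n-k)/1000; r=Ro.from_matrix(R.T@G).as_rotvec(degrees=True)/(n-k)
            d=np.round(d,4); r=np.round(r,2); rows.append([*d,*r])
            p=p+R@d*1000; R=R@Ro.from_rotvec(r,degrees=True).as_matrix()
    for k in range(0,len(rows),8): print(str([[float(v) for v in r] for r in rows[k:k+8]]).replace(" ",""))
E
python3 - <<'E'
from h import *
plan([((410,300,175),27,12),(rw(-72,108,150),-13.3,16),(rw(-72,108,72),-13.3,4)])
E
```

```text
[[-0.0218,-0.0199,-0.0001,-0.0,0.0,3.35],[-0.0229,-0.0186,-0.0001,-0.0,0.0,3.35],[-0.024,-0.0173,-0.0001,-0.01,0.0,3.35],[-0.025,-0.0158,-0.0001,-0.0,0.0,3.35],[-0.0258,-0.0143,-0.0001,-0.0,0.0,3.35],[-0.0266,-0.0128,-0.0001,-0.01,0.0,3.35],[-0.0274,-0.0112,-0.0001,-0.0,0.0,3.35],[-0.028,-0.0096,-0.0001,-0.01,0.0,3.35]]
[[-0.0285,-0.008,-0.0002,-0.0,0.01,3.35],[-0.0289,-0.0063,-0.0002,-0.01,0.0,3.35],[-0.0292,-0.0046,-0.0001,-0.0,0.01,3.35],[-0.0293,-0.0029,-0.0002,-0.01,0.0,3.35],[-0.0242,-0.0088,0.0016,0.0,0.0,2.52],[-0.0246,-0.0077,0.0016,0.0,0.0,2.52],[-0.0249,-0.0066,0.0016,0.0,0.0,2.52],[-0.0251,-0.0055,0.0016,0.0,0.0,2.52]]
[[-0.0254,-0.0044,0.0016,0.0,0.0,2.52],[-0.0255,-0.0033,0.0015,0.0,0.0,2.52],[-0.0257,-0.0022,0.0016,0.0,0.0,2.52],[-0.0257,-0.001,0.0015,0.0,0.0,2.52],[-0.0258,0.0001,0.0016,0.0,0.0,2.52],[-0.0257,0.0012,0.0015,0.0,0.0,2.52],[-0.0256,0.0024,0.0016,0.0,0.0,2.52],[-0.0255,0.0035,0.0015,0.0,0.0,2.52]]
[[-0.0253,0.0046,0.0016,0.0,0.0,2.52],[-0.0251,0.0057,0.0015,0.0,0.0,2.51],[-0.0249,0.0068,0.0016,0.0,0.0,2.52],[-0.0245,0.008,0.0015,0.01,0.0,2.51],[0.0,-0.0,0.0195,-0.0,0.0,0.0],[0.0,-0.0,0.0195,-0.0,0.0,0.0],[0.0,-0.0,0.0195,-0.0,0.0,0.0],[0.0,-0.0,0.0195,-0.0,0.0,0.0]]
```

Call:
play_rows --rows '[[[-0.022, -0.02, 0, 0, 0, 3.35], [-0.023, -0.019, 0, 0, 0, 3.35], [-0.024, -0.017, 0, 0, 0, 3.35], [-0.025, -0.016, 0, 0, 0, 3.35], [-0.026, -0.014, 0, 0, 0, 3.35], [-0.0265, -0.013, 0, 0, 0, 3.35], [-0.0275, -0.011, 0, 0, 0, 3.35], [-0.028, -0.0095, 0, 0, 0, 3.35]]]' --jaw 255 --grip_force 10

```text
t: 0.82
eef_pos: [361.5, 405.9, 173.8]
tcp_rot: [[-0.646, 0.763, -0.0], [0.763, 0.646, -0.0], [0.0, -0.0, -1.0]]
ft_force: [-0.4, 0.4, 0.9]
grip_width: 44.1
grip_force: 0.0
```

Call:
play_rows --rows '[[[-0.0285, -0.008, 0, 0, 0, 3.35], [-0.029, -0.006, 0, 0, 0, 3.35], [-0.029, -0.005, 0, 0, 0, 3.35], [-0.029, -0.003, 0, 0, 0, 3.35], [-0.024, -0.009, 0, 0, 0, 2.5], [-0.0245, -0.008, 0, 0, 0, 2.5], [-0.025, -0.0065, 0, 0, 0, 2.5], [-0.025, -0.0055, 0, 0, 0, 2.5]]]'

```text
t: 1.48
eef_pos: [422.4, 196.2, 173.8]
tcp_rot: [[-0.29, 0.957, -0.0], [0.957, 0.29, 0.0], [0.0, -0.0, -1.0]]
ft_force: [0.3, 0.2, 0.1]
grip_width: 0.6
grip_force: 0.0
```

Call:
play_rows --rows '[[[-0.0255, -0.0045, 0, 0, 0, 2.5], [-0.0255, -0.0035, 0, 0, 0, 2.5], [-0.0255, -0.002, 0, 0, 0, 2.5], [-0.0255, -0.001, 0, 0, 0, 2.5], [-0.026, 0, 0, 0, 0, 2.5], [-0.0255, 0.001, 0, 0, 0, 2.5], [-0.0255, 0.0025, 0, 0, 0, 2.5], [-0.0255, 0.0035, 0, 0, 0, 2.5]]]'

```text
t: 2.15
eef_pos: [447.7, -7.8, 174.0]
tcp_rot: [[0.056, 0.998, 0.0], [0.998, -0.056, 0.001], [0.001, 0.0, -1.0]]
ft_force: [0.5, 0.6, 1.3]
grip_width: 0.1
grip_force: 0.0
```

```bash
python3 - <<'E'
from h import *
plan([(rw(-72,108,150),-13.3,5)])
E
```

```text
[[-0.02,0.0037,0.0048,0.0,-0.01,2.02],[-0.0199,0.0044,0.0048,0.0,-0.01,2.02],[-0.0197,0.0052,0.0048,0.0,-0.0,2.02],[-0.0195,0.0058,0.0048,0.0,-0.01,2.02],[-0.0193,0.0066,0.0048,0.01,-0.0,2.03]]
```

Call:
play_rows --rows '[[[-0.02, 0.0035, 0.005, 0, 0, 2], [-0.02, 0.0045, 0.005, 0, 0, 2], [-0.0195, 0.005, 0.005, 0, 0, 2], [-0.0195, 0.006, 0.005, 0, 0, 2], [-0.0195, 0.0065, 0.005, 0, 0, 2], [0, 0, 0, 0, 0, 0], [0, 0, 0, 0, 0, 0]]]'

```text
t: 2.73
eef_pos: [460.7, -108.2, 148.7]
tcp_rot: [[0.228, 0.974, -0.001], [0.974, -0.228, -0.0], [-0.001, -0.001, -1.0]]
ft_force: [0.2, 1.0, -0.1]
grip_width: 0.2
grip_force: 0.0
```

```bash
python3 - <<'E'
from h import *
T=tool();C=cam("wrist",T)
im=eyes.capture("wrist")[:,:,::-1].copy();cv2.imwrite("pics/w1raw.png",im)
print(T.round(3))
for P in [rw(-32,140,45),rw(32,140,45),rw(32,-140,45),rw(-32,-140,45),*[rw(x,44+y,90) for x in(-20,20) for y in(-21,21)],*[rw(x,-24+y,90) for x in(-20,20) for y in(-21,21)]]:
    u=proj(C,P)[0]; print(u.round(0)); cv2.drawMarker(im,tuple(int(v) for v in u.round()),(0,255,0),0,9,1)
cv2.imwrite("pics/w1.png",cv2.resize(im,(800,600),interpolation=cv2.INTER_CUBIC))
E
```

```text
[[ 2.28000e-01  9.74000e-01 -1.00000e-03  4.60704e+02]
 [ 9.74000e-01 -2.28000e-01 -0.00000e+00 -1.08195e+02]
 [-1.00000e-03 -1.00000e-03 -1.00000e+00  1.48694e+02]
 [ 0.00000e+00  0.00000e+00  0.00000e+00  1.00000e+00]]
[287. 152.]
[346. 153.]
[325. 356.]
[278. 357.]
[299. 270.]
[301. 234.]
[337. 270.]
[341. 234.]
[296. 324.]
[298. 292.]
[331. 323.]
[335. 291.]
```

View pics/w1.png

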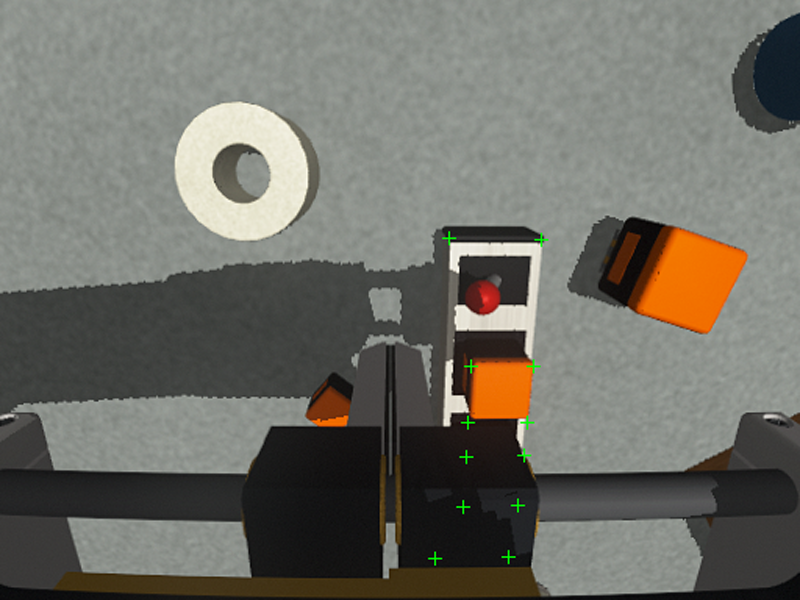

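```bash
python3 - <<'E'
from h import *
C=cam("wrist",tool())
for z in (84,88): print(rf(atz(C,(482*.64,297*.64),z)))
print(rf(atz(C,(500*.64,390*.64),90)), rf(atz(C,(495*.64,243*.64),45)))
plan([(rw(-72,106,72),-13.3,4),(rw(-15,106,72),-13.3,8),(rw(-2,106,72),-13.3,4)])
E
```

```text
[-14.31479311 110.1862962 ]
[-15.16223911 111.36684856]
[ 0.24248814 48.44965604] [  0.66745522 137.79711178]
[[-0.0009,0.0001,0.0192,-0.01,0.0,0.06],[-0.0009,0.0001,0.0192,-0.01,0.0,0.06],[-0.0009,0.0,0.0192,-0.0,0.0,0.06],[-0.0009,0.0001,0.0192,-0.01,0.01,0.07],[-0.0,0.0071,0.0,0.0,-0.0,-0.0],[-0.0,0.0071,0.0,0.0,-0.0,-0.0],[-0.0,0.0071,0.0,0.0,-0.0,-0.0],[-0.0,0.0071,0.0,0.0,-0.0,-0.0]]
[[-0.0,0.0071,0.0,0.0,-0.0,-0.0],[-0.0,0.0072,0.0,0.0,-0.0,-0.0],[-0.0,0.0071,0.0,0.0,-0.0,-0.0],[-0.0,0.0072,0.0,0.0,-0.0,-0.0],[-0.0,0.0032,0.0,0.0,-0.0,-0.0],[-0.0,0.0033,0.0,0.0,-0.0,-0.0],[-0.0,0.0032,0.0,0.0,-0.0,-0.0],[-0.0,0.0033,0.0,0.0,-0.0,-0.0]]
```

Call:
play_rows --rows '[[[0, 0, 0.019, 0, 0, 0], [0, 0, 0.019, 0, 0, 0], [0, 0, 0.019, 0, 0, 0], [0, 0, 0.019, 0, 0, 0], [0, 0.008, 0, 0, 0, 0], [0, 0.008, 0, 0, 0, 0], [0, 0.008, 0, 0, 0, 0], [0, 0.008, 0, 0, 0, 0]]]'

```text
t: 3.45
eef_pos: [494.5, -114.1, 74.1]
tcp_rot: [[0.224, 0.975, 0.002], [0.975, -0.224, 0.0], [0.001, 0.002, -1.0]]
ft_force: [0.0, -0.9, 0.7]
grip_width: 0.2
grip_force: 0.0
```

Call:
play_rows --rows '[[[0, 0.008, 0, 0, 0, 0], [0, 0.008, 0, 0, 0, 0], [0, 0.008, 0, 0, 0, 0], [0, 0.006, 0, 0, 0, 0], [0, 0.004, 0, 0, 0, 0], [0, 0, 0, 0, 0, 0]]]'

```text
t: 3.95
eef_pos: [526.4, -121.9, 72.9]
tcp_rot: [[0.225, 0.974, 0.0], [0.974, -0.225, -0.0], [-0.0, 0.0, -1.0]]
ft_force: [-0.3, -0.0, 0.8]
grip_width: 0.8
grip_force: 0.0
```

```bash
python3 - <<'E'
from h import *
print(rf(tool()[:3,3]))
E
```

```text
[ -5.08424153 110.35331198]
```

Call:
play_rows --rows '[[[0, 0.003, 0, 0, 0, 0], [0, 0.003, 0, 0, 0, 0], [0, 0, 0, 0, 0, 0]]]'

```text
t: 4.2
eef_pos: [531.9, -123.1, 72.9]
tcp_rot: [[0.225, 0.974, 0.0], [0.974, -0.225, -0.0], [-0.0, 0.0, -1.0]]
ft_force: [0.4, 0.1, 0.2]
grip_width: 0.3
grip_force: 0.0
```

```bash
python3 - <<'E'
from h import *
T=tool();C=cam("wrist",T)
im=eyes.capture("wrist")[:,:,::-1]
cv2.imwrite("pics/w2.png",cv2.resize(im[100:340,150:470],(640,480),interpolation=cv2.INTER_CUBIC))
E
```

```text
(no output)
```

View pics/w2.png

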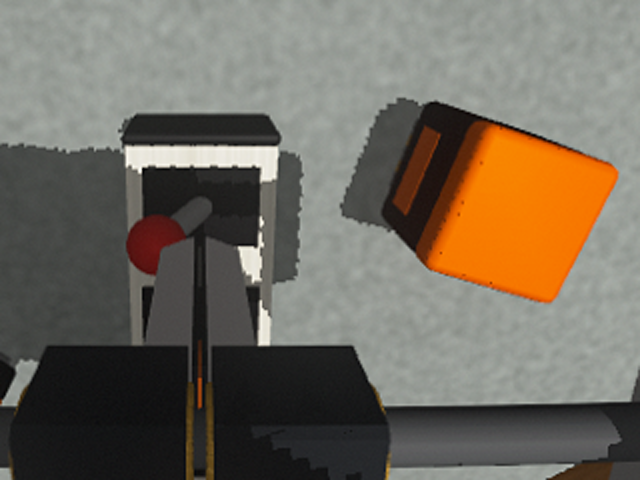

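```bash
python3 - <<'E'
from h import *
C=cam("wrist",tool())
p=tool()[:3,3]
print("tcp proj",proj(C,p), "pivot",proj(C,rw(0,108,45)),"ball-15",proj(C,rw(-15,108,87)))
for z in (80,84,88): print(rf(atz(C,(227.5,222),z)))
S=cam("side");im=eyes.capture("side")[:,:,::-1]
cv2.imwrite("pics/s2.png",cv2.resize(im[180:300,190:350],(800,600),interpolation=cv2.INTER_CUBIC))
print("side proj",[(proj(S,q)[0]-[190,180])*5 for q in (p,rw(0,108,45),rw(-15,108,87))])
E
```

```text
tcp proj [[249.49550409 214.41875028]] pivot [[249.20892903 205.29893458]] ball-15 [[228.50516531 224.52544713]]
[-16.24134767 107.03833206]
[-15.9298527  108.71351191]
[-15.61835774 110.38869176]
side proj [array([254.52181999, 227.0679246 ]), array([255.66755454, 268.33311   ]), array([226.06351414, 211.4248395 ])]
```

View pics/s2.png

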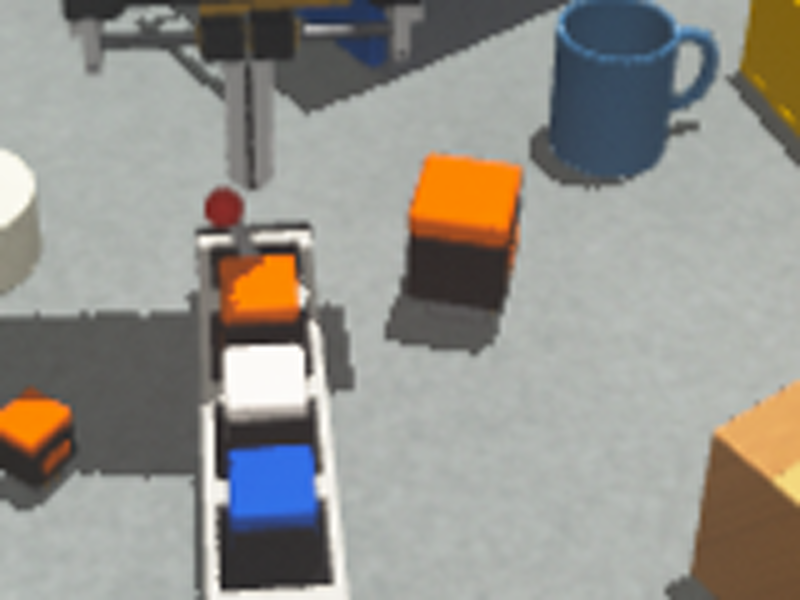

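```bash
python3 - <<'E'
from h import *
T=tool();C=cam("wrist",T);S=cam("side")
for x in(-8,0,8):
  for z in (0,-10,-20,-30,-40):
    P=(T@np.array([x,0,z,1]))[:3]; print(x,z,proj(C,P)[0].round(1),proj(S,P)[0].round(1))
print(tri(C,(250,217.5),S,(240.4,217.2)),T[:3,3])
E
```

```text
-8 0 [249.5 224.1] [241.  227.3]
-8 -10 [249.5 229.4] [240.9 224.5]
-8 -20 [249.5 235.2] [240.8 221.6]
-8 -30 [249.5 241.5] [240.7 218.8]
-8 -40 [249.5 248.5] [240.6 215.8]
0 0 [249.5 214.4] [240.8 225.4]
0 -10 [249.5 219.4] [240.7 222.6]
0 -20 [249.5 224.8] [240.6 219.8]
0 -30 [249.5 230.7] [240.5 216.9]
0 -40 [249.5 237.2] [240.4 214. ]
8 0 [249.5 204.6] [240.7 223.6]
8 -10 [249.5 209.1] [240.6 220.8]
8 -20 [249.5 214.1] [240.5 217.9]
8 -30 [249.5 219.6] [240.4 215.1]
8 -40 [249.5 225.6] [240.3 212.2]
(array([ 533.02694698, -116.3531063 ,   96.35636592]), np.float64(0.610586693882992)) [ 531.460048   -123.03805001   72.88774266]
```

Call:
play_rows --rows '[[[0, 0, -0.03, 0, 0, 0], [0, -0.025, 0, 0, 0, 0], [0, -0.03, 0, 0, 0, 0], [-0.002, 0, 0.018, 0, 0, 0], [0, 0, 0.018, 0, 0, 0], [0, 0, 0.016, 0, 0, 0], [0, 0, 0, 0, 0, 0]]]'

```text
t: 4.88
eef_pos: [475.8, -112.2, 48.9]
tcp_rot: [[0.225, 0.974, -0.003], [0.974, -0.225, -0.0], [-0.001, -0.003, -1.0]]
ft_force: [-1.2, -0.1, -0.9]
grip_width: 0.2
grip_force: 0.0
```

Call:
play_rows --rows '[[[0, 0.008, 0, 0, 0, 0], [0, 0.008, 0, 0, 0, 0], [0, 0.008, 0, 0, 0, 0], [0, 0.008, 0, 0, 0, 0], [0, 0.006, 0, 0, 0, 0], [0, 0.006, 0, 0, 0, 0], [0, 0.004, 0, 0, 0, 0]]]'

```text
t: 5.47
eef_pos: [525.7, -123.7, 51.4]
tcp_rot: [[0.225, 0.974, 0.001], [0.974, -0.225, -0.0], [-0.0, 0.001, -1.0]]
ft_force: [-0.9, -0.2, 1.3]
grip_width: 0.3
grip_force: 0.9
```

```bash
python3 - <<'E'
from h import *
T=tool();C=cam("wrist",T)
print(rf(T[:3,3]),bot.get_state()["ft_force"])
def red(im):
    h=cv2.cvtColor(im,cv2.COLOR_RGB2HSV); return cv2.inRange(h,(0,150,40),(5,255,255))|cv2.inRange(h,(175,150,40),(180,255,255))
im=eyes.capture("wrist"); cv2.imwrite("pics/w3.png",im[:,:,::-1])
n,l,st,c=cv2.connectedComponentsWithStats(red(im))
for i in range(1,n):
    if st[i,4]>30: print(st[i],c[i],rf(atz(C,c[i],86)))
# opening vs tip offset in the first picture
E
```

```text
[ -5.41166538 108.42113169] [-0.89283675 -0.16677803  1.3493773 ]
[269 216  31  34 801] [283.90761548 232.38701623] [ 17.06939498 109.34534018]
```

Call:
play_rows --rows '[[[0, 0.003, 0, 0, 0, 0], [0, 0.003, 0, 0, 0, 0], [0, 0, 0, 0, 0, 0]]]'

```text
t: 5.77
eef_pos: [530.5, -124.8, 50.9]
tcp_rot: [[0.225, 0.974, 0.0], [0.974, -0.225, -0.0], [-0.0, 0.0, -1.0]]
ft_force: [-0.7, 0.6, -0.4]
grip_width: 0.6
grip_force: 0.1
```

Call:
play_rows --rows '[[[0, 0.002, 0, 0, 0, 0], [0, 0.001, 0, 0, 0, 0], [0, 0, 0, 0, 0, 0], [0, 0, 0, 0, 0, 0]]]'

```text
t: 6.1
eef_pos: [533.1, -125.5, 50.9]
tcp_rot: [[0.225, 0.974, 0.0], [0.974, -0.225, -0.0], [-0.0, 0.0, -1.0]]
ft_force: [-0.3, -0.3, 0.0]
grip_width: 0.5
grip_force: 0.1
```

```bash
cat >> h.py <<'E'
def blobs(im,lo,hi,amin=30):
    h=cv2.cvtColor(im,cv2.COLOR_RGB2HSV); m=cv2.inRange(h,lo,hi)
    n,l,st,c=cv2.connectedComponentsWithStats(m)
    return m,[(st[i],c[i]) for i in range(1,n) if st[i,4]>amin]
E
python3 - <<'E'
from h import *
T=tool();C=cam("wrist",T)
print(rf(T[:3,3]),bot.get_state()["ft_force"])
im=eyes.capture("wrist")
for s,c in blobs(im,(0,150,40),(5,255,255))[1]: print(s,c,rf(atz(C,c,84)))
E
```

```text
[  2.19928427 108.46003485] [-0.29000236 -0.31153383  0.04206896]
[267 215  31  33 745] [282.49798658 230.76912752] [ 23.92479102 109.87785943]
```

Call:
play_rows --rows '[[[0, 0.002, 0, 0, 0, 0], [0, 0.002, 0, 0, 0, 0], [0, 0, 0, 0, 0, 0], [0, 0, 0, 0, 0, 0]]]'

```text
t: 6.48
eef_pos: [533.9, -125.6, 50.3]
tcp_rot: [[0.225, 0.974, -0.006], [0.974, -0.225, 0.002], [0.001, -0.006, -1.0]]
ft_force: [-18.1, 4.6, 11.6]
grip_width: 0.7
grip_force: 10.6
```

```bash
python3 - <<'E'
from h import *
T=tool();C=cam("wrist",T)
print(rf(T[:3,3]),bot.get_state()["ft_force"])
im=eyes.capture("wrist")
for s,c in blobs(im,(0,150,40),(5,255,255))[1]: print(s,c,rf(atz(C,c,84)))
E
```

```text
[  2.98392819 108.45778497] [-18.10810901   4.57384344  11.58795287]
[266 215  31  33 715] [281.74265734 230.96923077] [ 24.32938647 110.04077586]
```

Call:
play_rows --rows '[[[0, -0.01, 0, 0, 0, 0], [0, -0.02, -0.02, 0, 0, 0], [0, -0.02, -0.04, 0, 0, 0], [0, -0.01, -0.04, 0, 0, 0], [0, 0, -0.04, 0, 0, 0], [0, 0, -0.03, 0, 0, 0]]]' --jaw 115

```text
t: 7.03
eef_pos: [479.7, -113.5, 221.1]
tcp_rot: [[0.226, 0.974, 0.002], [0.974, -0.226, 0.001], [0.001, 0.002, -1.0]]
ft_force: [-0.3, -0.0, 0.6]
grip_width: 36.5
grip_force: 0.0
```

```bash
python3 - <<'E'
from h import *
S=cam("side")
R=np.array([[-.9219,.38744,0],[.38744,.9219,0],[0,0,-1]]);p=np.array([261.4,622,173.4])
for z in(0,-20,-40): print([ (proj(S,p+R@[x,y,z])[0]/.64).round(0) for y in(-47,-53,47,53) for x in (0,)])
plan([((470,20,230),10,8),((585.6-.946*100,157.7-.326*100,230),19,8)])
E
```

```text
[array([188., 170.]), array([187., 171.]), array([202., 156.]), array([203., 155.])]
[array([186., 163.]), array([185., 163.]), array([200., 149.]), array([201., 148.])]
[array([184., 155.]), array([183., 156.]), array([199., 141.]), array([200., 141.])]
[[0.016,-0.0049,-0.0011,0.02,-0.01,-2.88],[0.0162,-0.0041,-0.0011,0.02,-0.01,-2.88],[0.0164,-0.0033,-0.0011,0.02,-0.0,-2.88],[0.0166,-0.0025,-0.0011,0.02,-0.01,-2.88],[0.0167,-0.0017,-0.0011,0.01,-0.0,-2.88],[0.0167,-0.0008,-0.0011,0.02,-0.01,-2.88],[0.0167,0.0,-0.0011,0.01,-0.0,-2.88],[0.0167,0.0009,-0.0012,0.02,-0.01,-2.88]]
[[0.0125,0.0049,0.0,-0.0,0.0,-1.12],[0.0124,0.0051,0.0,-0.0,-0.0,-1.13],[0.0123,0.0053,0.0,-0.0,-0.0,-1.12],[0.0122,0.0056,0.0,-0.0,-0.0,-1.13],[0.012,0.0058,0.0,-0.0,-0.0,-1.12],[0.0119,0.0061,0.0,-0.0,-0.0,-1.13],[0.0118,0.0063,0.0,-0.0,-0.0,-1.12],[0.0118,0.0065,0.0,-0.0,-0.0,-1.13]]
```

Call:
play_rows --rows '[[[0.016, -0.005, -0.001, 0, 0, -2.9], [0.016, -0.004, -0.001, 0, 0, -2.9], [0.0165, -0.0035, -0.001, 0, 0, -2.9], [0.0165, -0.0025, -0.001, 0, 0, -2.9], [0.0165, -0.0015, -0.001, 0, 0, -2.9], [0.0165, -0.001, -0.001, 0, 0, -2.9], [0.0165, 0, -0.001, 0, 0, -2.9], [0.0165, 0.001, -0.001, 0, 0, -2.9]]]'

```text
t: 7.7
eef_pos: [469.5, 21.1, 225.9]
tcp_rot: [[-0.182, 0.983, -0.001], [0.983, 0.182, -0.0], [-0.0, -0.001, -1.0]]
ft_force: [-0.2, 0.1, 0.4]
grip_width: 51.7
grip_force: 0.0
```

Call:
play_rows --rows '[[[0.0125, 0.005, 0, 0, 0, -1.1], [0.0125, 0.005, 0, 0, 0, -1.1], [0.0125, 0.0055, 0, 0, 0, -1.1], [0.012, 0.0055, 0, 0, 0, -1.1], [0.012, 0.006, 0, 0, 0, -1.1], [0.012, 0.006, 0, 0, 0, -1.1], [0.012, 0.0065, 0, 0, 0, -1.1], [0.012, 0.0065, 0, 0, 0, -1.1]]]'

```text
t: 8.37
eef_pos: [491.1, 126.5, 226.0]
tcp_rot: [[-0.327, 0.945, -0.0], [0.945, 0.327, -0.0], [-0.0, -0.0, -1.0]]
ft_force: [-0.4, -1.0, 0.7]
grip_width: 51.5
grip_force: 0.0
```

```bash
python3 - <<'E'
from h import *
T=tool();C=cam("wrist",T);S=cam("side");U=cam("top")
print(T.round(3),bot.get_state()["grip_width"])
w=eyes.capture("wrist")[:,:,::-1];s=eyes.capture("side")[:,:,::-1];t=eyes.capture("top")[:,:,::-1]
for n,i in(("w4",w),("s4",s),("t4",t)): cv2.imwrite(f"pics/{n}.png",i)
q=proj(S,T[:3,3])[0];print(q)
def p(im,x,y,k=4,W=100,H=75):
    c=cv2.resize(im[y:y+H,x:x+W],(400,300),interpolation=cv2.INTER_CUBIC)
    for i in range(0,W,W//10): cv2.putText(c,str(x+i),(i*400//W,8),0,.3,(0,255,0)); cv2.line(c,(i*400//W,9),(i*400//W,13),(0,255,0))
    for i in range(W//10,H,W//10): cv2.putText(c,str(y+i),(4,i*300//H+4),0,.3,(0,255,0)); cv2.line(c,(0,i*300//H),(4,i*300//H),(0,255,0))
    return c
wb=p(w,100,0,4,400,300); 
x,y=int(q[0])-40,int(q[1])-50
cv2.imwrite("pics/c4.png",np.vstack([np.hstack([wb,p(s,x,y)]),np.hstack([p(t,130,120),p(s,210,110)])]))
E
```

```text
[[-3.27000e-01  9.45000e-01 -0.00000e+00  4.91056e+02]
 [ 9.45000e-01  3.27000e-01 -0.00000e+00  1.26536e+02]
 [-0.00000e+00 -0.00000e+00 -1.00000e+00  2.26021e+02]
 [ 0.00000e+00  0.00000e+00  0.00000e+00  1.00000e+00]] 51.483303243941926
[204.36677996 138.08416337]
```

View pics/c4.png

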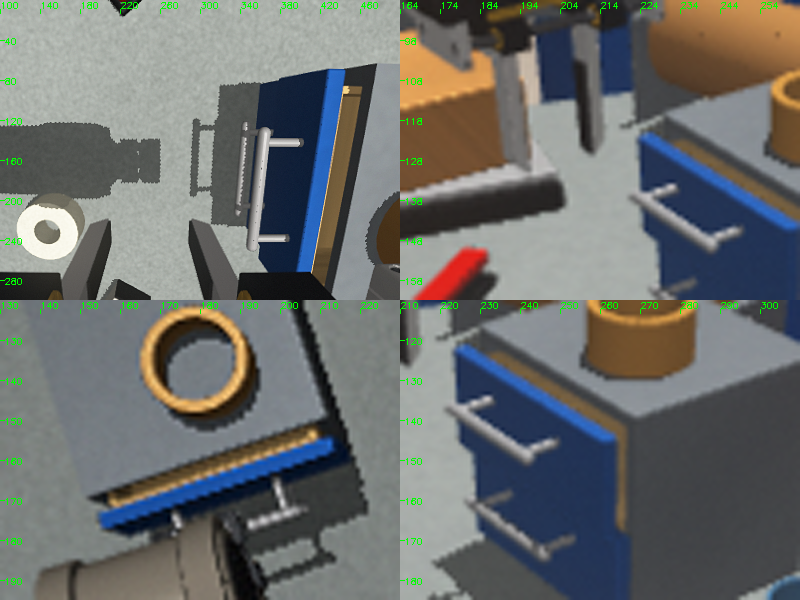

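```bash
python3 - <<'E'
from h import *
np.set_printoptions(precision=1,suppress=True)
T=tool();C=cam("wrist",T);S=cam("side")
for z in (0,-20,-30,-40):
    print(z,[ (proj(S,(T@np.array([0,y,z,1]))[:3])[0],proj(C,(T@np.array([8,y,z,1]))[:3])[0]) for y in (-32,32)])
for px in ((364,131),(352,246)): print("bar z176",atz(C,px,176))
print("tri", tri(C,(364,131),S,(222,137.5)),tri(C,(352,246),S,(243,149)))
a,b=atz(C,(364,131),176),atz(C,(352,246),176); d=a-b; print((a+b)/2,np.linalg.norm(d),np.degrees(np.arctan2(-d[0],d[1])))
E
```

```text
0 [(array([194.9, 141.1]), array([207.4, 204.6])), (array([213.5, 135.3]), array([291.5, 204.6]))]
-20 [(array([194.3, 135. ]), array([203.5, 214.1])), (array([213. , 129.3]), array([295.5, 214.1]))]
-30 [(array([193.9, 131.9]), array([201.3, 219.6])), (array([212.8, 126.3]), array([297.7, 219.6]))]
-40 [(array([193.6, 128.7]), array([198.8, 225.6])), (array([212.5, 123.2]), array([300.3, 225.6]))]
bar z176 [567.1 215.  176. ]
bar z176 [604.1 109.2 176. ]
tri (array([565. , 215. , 175.7]), np.float64(3.982839270454877)) (array([604.7, 109.7, 177.9]), np.float64(3.0186604645730224))
[585.6 162.1 176. ] 112.11453213866433 19.282313240350437
```

```bash
python3 - <<'E'
from h import *
plan([((585.6,162,226),19.2,5),((585.6,162,135),19.2,5)])
E
```

```text
[[0.0006,0.0203,-0.0,-0.01,0.01,-0.02],[0.0006,0.0202,-0.0,-0.01,0.0,-0.02],[0.0005,0.0203,-0.0,-0.0,0.01,-0.02],[0.0006,0.0202,-0.0001,-0.01,0.0,-0.02],[0.0005,0.0203,-0.0,-0.0,0.01,-0.02],[0.0,-0.0,0.0182,-0.0,-0.0,-0.0],[0.0,-0.0,0.0182,-0.0,-0.0,-0.0],[0.0,-0.0,0.0182,-0.0,-0.0,-0.0]]
[[0.0,-0.0,0.0182,-0.0,-0.0,-0.0],[0.0,-0.0,0.0182,-0.0,-0.0,-0.0]]
```

Call:
play_rows --rows '[[[0.0005, 0.02, 0, 0, 0, 0], [0.0005, 0.02, 0, 0, 0, 0], [0.0005, 0.02, 0, 0, 0, 0], [0.0005, 0.02, 0, 0, 0, 0], [0.0005, 0.021, 0, 0, 0, 0], [0, 0, 0.015, 0, 0, 0], [0, 0, 0.015, 0, 0, 0], [0, 0, 0, 0, 0, 0]]]' --jaw 173 --grip_force 20

```text
t: 9.18
eef_pos: [584.3, 159.3, 193.6]
tcp_rot: [[-0.325, 0.946, -0.003], [0.946, 0.325, -0.002], [-0.001, -0.004, -1.0]]
ft_force: [0.2, -0.0, -0.0]
grip_width: 30.5
grip_force: 0.0
```

Call:
play_rows --rows '[[[0, 0, 0.01, 0, 0, 0], [0, 0, 0.01, 0, 0, 0], [0, 0, 0.01, 0, 0, 0], [0, 0, 0, 0, 0, 0]]]'

```text
t: 9.52
eef_pos: [584.5, 160.3, 164.3]
tcp_rot: [[-0.326, 0.945, -0.002], [0.945, 0.326, -0.001], [-0.0, -0.002, -1.0]]
ft_force: [0.1, -0.4, 0.2]
grip_width: 30.2
grip_force: 0.0
```

Call:
play_rows --rows '[[[0, 0, 0.01, 0, 0, 0], [0, 0, 0.01, 0, 0, 0], [0, 0, 0.01, 0, 0, 0], [0, 0, 0, 0, 0, 0]]]'

```text
t: 9.85
eef_pos: [584.3, 160.3, 133.9]
tcp_rot: [[-0.326, 0.945, -0.002], [0.945, 0.326, -0.001], [-0.0, -0.003, -1.0]]
ft_force: [-0.6, -0.1, -0.4]
grip_width: 30.2
grip_force: 0.0
```

Call:
play_rows --rows '[[[0, 0, 0, 0, 0, 0], [0, 0, 0, 0, 0, 0], [0, 0, 0, 0, 0, 0], [0, 0, 0, 0, 0, 0]]]' --jaw 255

```text
t: 10.18
eef_pos: [585.8, 160.6, 136.6]
tcp_rot: [[-0.326, 0.945, 0.001], [0.945, 0.326, 0.0], [0.0, 0.001, -1.0]]
ft_force: [1.0, -1.0, 0.5]
grip_width: 10.3
grip_force: 20.0
```

Call:
play_rows --rows '[[[0, -0.008, 0, 0, 0, 0], [0, -0.016, 0, 0, 0, 0], [0, -0.018, 0, 0, 0, 0], [0, -0.018, 0, 0, 0, 0], [0, -0.018, 0, 0, 0, 0], [0, -0.018, 0, 0, 0, 0], [0, -0.014, 0, 0, 0, 0], [0, -0.008, 0, 0, 0, 0]]]'

```text
t: 10.85
eef_pos: [472.6, 121.7, 136.6]
tcp_rot: [[-0.326, 0.946, 0.0], [0.946, 0.326, 0.001], [0.001, 0.001, -1.0]]
ft_force: [2.2, -0.2, -0.8]
grip_width: 10.5
grip_force: 20.0
```

Call:
play_rows --rows '[[[0, -0.003, 0, 0, 0, 0], [0, -0.002, 0, 0, 0, 0], [0, -0.002, 0, 0, 0, 0], [0, 0, 0, 0, 0, 0]]]'

```text
t: 11.18
eef_pos: [467.8, 120.0, 136.5]
tcp_rot: [[-0.326, 0.945, 0.001], [0.945, 0.326, 0.0], [-0.0, 0.001, -1.0]]
ft_force: [-0.3, -0.5, 7.8]
grip_width: 10.6
grip_force: 20.0
```

Call:
play_rows --rows '[[[0, 0, 0, 0, 0, 0], [0, 0, 0, 0, 0, 0], [0, 0, 0, 0, 0, 0], [0, 0, -0.02, 0, 0, 0], [0, 0, -0.03, 0, 0, 0], [0, 0, -0.03, 0, 0, 0], [0, 0, 0, 0, 0, 0]]]' --jaw 173

```text
t: 11.77
eef_pos: [469.6, 120.4, 220.7]
tcp_rot: [[-0.325, 0.946, 0.005], [0.946, 0.325, 0.003], [0.001, 0.005, -1.0]]
ft_force: [1.1, -0.6, 0.5]
grip_width: 30.3
grip_force: 0.0
```

```bash
python3 - <<'E'
from h import *
print(rw(0.2,46,0))
plan([(rw(0.2,46,160),-13.3,14)])
E
```

```text
[ 516.77692369 -185.7797818     0.        ]
[[-0.0218,-0.0039,0.0043,0.02,-0.01,2.31],[-0.0219,-0.0031,0.0043,0.02,-0.01,2.3],[-0.022,-0.0022,0.0043,0.02,-0.01,2.31],[-0.0221,-0.0013,0.0043,0.02,-0.01,2.3],[-0.0221,-0.0004,0.0043,0.02,-0.01,2.31],[-0.0221,0.0005,0.0043,0.02,-0.01,2.3],[-0.0221,0.0014,0.0043,0.02,-0.01,2.31],[-0.022,0.0023,0.0043,0.02,-0.01,2.3]]
[[-0.0219,0.0032,0.0043,0.02,-0.01,2.31],[-0.0218,0.004,0.0043,0.02,-0.01,2.3],[-0.0216,0.0049,0.0043,0.02,-0.01,2.31],[-0.0214,0.0058,0.0044,0.02,-0.01,2.3],[-0.0211,0.0066,0.0043,0.02,-0.02,2.31],[-0.0209,0.0075,0.0044,0.02,-0.01,2.3]]
```

Call:
play_rows --rows '[[[-0.022, -0.004, 0, 0, 0, 2.3], [-0.022, -0.003, 0, 0, 0, 2.3], [-0.022, -0.002, 0.004, 0, 0, 2.3], [-0.022, -0.0015, 0.004, 0, 0, 2.3], [-0.022, -0.0005, 0.005, 0, 0, 2.3], [-0.022, 0.0005, 0.005, 0, 0, 2.3], [-0.022, 0.0015, 0.005, 0, 0, 2.3], [-0.022, 0.0025, 0.005, 0, 0, 2.3]]]' --jaw 75

```text
t: 12.43
eef_pos: [493.9, -57.7, 187.4]
tcp_rot: [[-0.006, 1.0, -0.001], [1.0, 0.006, -0.001], [-0.001, -0.001, -1.0]]
ft_force: [0.2, 0.4, -1.1]
grip_width: 66.2
grip_force: 0.0
```

Call:
play_rows --rows '[[[-0.022, 0.003, 0.005, 0, 0, 2.3], [-0.022, 0.004, 0.005, 0, 0, 2.3], [-0.0215, 0.005, 0.005, 0, 0, 2.3], [-0.0215, 0.006, 0.005, 0, 0, 2.3], [-0.021, 0.0065, 0.005, 0, 0, 2.3], [-0.021, 0.0075, 0.005, 0, 0, 2.3], [0, 0, 0, 0, 0, 0]]]'

```text
t: 13.02
eef_pos: [513.3, -192.2, 157.0]
tcp_rot: [[0.237, 0.971, -0.002], [0.971, -0.237, -0.003], [-0.003, -0.001, -1.0]]
ft_force: [-1.5, 0.4, -0.2]
grip_width: 66.6
grip_force: 0.0
```

```bash
python3 - <<'E'
from h import *
T=tool();C=cam("wrist",T);S=cam("side");U=cam("top")
print(T[:3,3],rf(T[:3,3]),np.degrees(np.arctan2(T[1,1],T[0,1])),bot.get_state()["grip_width"])
w=eyes.capture("wrist")[:,:,::-1];s=eyes.capture("side")[:,:,::-1]
def p(im,x,y,W=100,H=75):
    c=cv2.resize(im[y:y+H,x:x+W],(400,300),interpolation=cv2.INTER_CUBIC)
    for i in range(0,W,W//10): cv2.putText(c,str(x+i),(i*400//W,8),0,.3,(0,255,0)); cv2.line(c,(i*400//W,9),(i*400//W,13),(0,255,0))
    for i in range(W//10,H,W//10): cv2.putText(c,str(y+i),(4,i*300//H+4),0,.3,(0,255,0)); cv2.line(c,(0,i*300//H),(4,i*300//H),(0,255,0))
    return c
t=eyes.capture("top")[:,:,::-1]
q=proj(S,T[:3,3])[0];x,y=int(q[0])-50,int(q[1])-45
cv2.imwrite("pics/c5.png",np.vstack([np.hstack([p(w,100,84,400,300),p(s,x,y)]),np.hstack([p(t,120,115),p(t,210,170)])]))
print(x,y,q)
for P in ([rw(x,46+y,90) for x in(-20,20) for y in(-21,21)]): print(proj(C,P)[0])
E
```

```text
[ 513.31975264 -192.22957769  156.96588649] [-1.68067197 38.92787362] -13.726033457191312 66.55144349908855
190 172 [240.34101136 217.89765175]
[231.32813145 203.04897339]
[230.24169824 161.71243188]
[271.29187066 202.77272606]
[271.87950429 161.41140608]
```

View pics/c5.png

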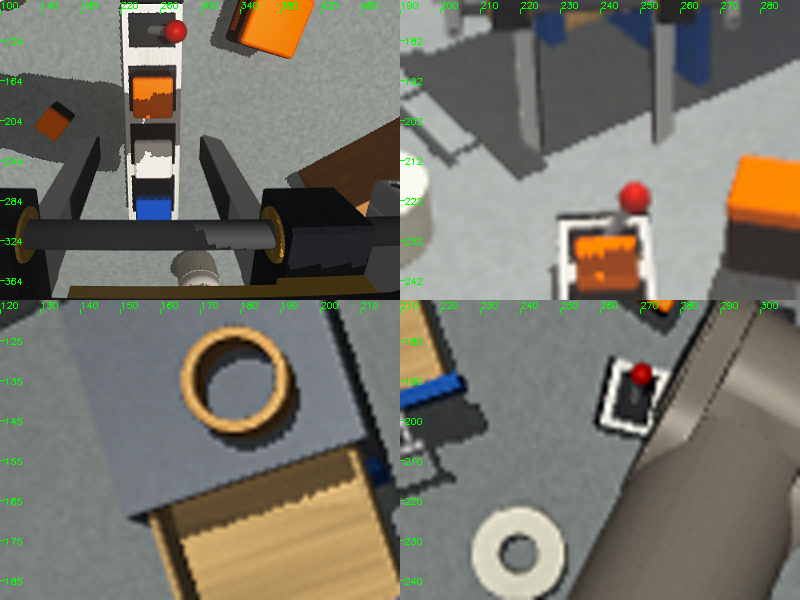

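Call:
play_rows --rows '[[[0.004, 0.001, 0, 0, 0, 0], [0.0035, 0.001, 0.01, 0, 0, 0], [0, 0, 0.02, 0, 0, 0], [0, 0, 0.02, 0, 0, 0], [0, 0, 0.02, 0, 0, 0], [0, 0, 0.02, 0, 0, 0], [0, 0, 0.015, 0, 0, 0], [0, 0, 0, 0, 0, 0]]]'

```text
t: 13.83
eef_pos: [516.9, -178.2, 50.2]
tcp_rot: [[0.227, 0.974, -0.004], [0.974, -0.227, 0.0], [-0.0, -0.004, -1.0]]
ft_force: [-0.5, 0.6, -0.5]
grip_width: 66.2
grip_force: 0.0
```

Call:
play_rows --rows '[[[0, 0, 0.01, 0, 0, 0], [0, 0, 0.008, 0, 0, 0], [0, 0, 0, 0, 0, 0]]]'

```text
t: 14.08
eef_pos: [518.2, -179.3, 34.2]
tcp_rot: [[0.228, 0.974, -0.001], [0.974, -0.228, 0.0], [-0.0, -0.001, -1.0]]
ft_force: [-0.5, -0.5, -0.1]
grip_width: 66.3
grip_force: 0.0
```

Call:
play_rows --rows '[[[0, 0, 0, 0, 0, 0], [0, 0, 0, 0, 0, 0], [0, 0, 0, 0, 0, 0], [0, 0, 0, 0, 0, 0], [0, 0, 0, 0, 0, 0], [0, 0, 0, 0, 0, 0]]]' --jaw 255 --grip_force 45

```text
t: 14.58
eef_pos: [518.9, -179.9, 35.6]
tcp_rot: [[0.228, 0.974, 0.001], [0.974, -0.228, 0.0], [0.0, 0.001, -1.0]]
ft_force: [0.1, 1.4, 6.3]
grip_width: 39.8
grip_force: 45.0
```

Call:
play_rows --rows '[[[0, 0, -0.003, 0, 0, 0], [0, 0, -0.004, 0, 0, 0], [0, 0, -0.005, 0, 0, 0], [0, 0, -0.008, 0, 0, 0], [0, 0, -0.015, 0, 0, 0], [0, 0, -0.02, 0, 0, 0], [0, 0, -0.02, 0, 0, 0], [0, 0, 0, 0, 0, 0]]]'

```text
t: 15.25
eef_pos: [520.4, -180.8, 114.1]
tcp_rot: [[0.229, 0.973, 0.005], [0.973, -0.229, -0.0], [0.001, 0.005, -1.0]]
ft_force: [0.9, -0.6, -0.8]
grip_width: 39.8
grip_force: 45.0
```

```bash
python3 - <<'E'
from h import *
S=cam("side");T=tool();s=bot.get_state();print(T[:3,3],s["grip_width"],s["ft_force"])
im=eyes.capture("side");cv2.imwrite("pics/s6.png",im[:,:,::-1])
for st,c in blobs(im,(5,180,120),(18,255,255),60)[1]: print(st,c.round(0))
# expected cap position if lifted with the hand
P=rw(0,46,90+T[2,3]-35.6);print(proj(S,P))
E
```

```text
[ 520.38236687 -180.77099512  114.13794635] 39.79435988464193 [ 0.86119379 -0.59158011 -0.76705062]
[234 208  15  13 180] [241. 214.]
[272 211  22  18 315] [283. 220.]
[188 258  16  13 108] [196. 264.]
[[240.783736   212.39668364]]
```

```bash
python3 - <<'E'
from h import *
print(rf(tool()[:3,3]))
plan([((510,-170,250),-13,5),((545,0,252),4,8),((569.7,162.9,252),19,8)])
E
```

```text
[ 1.90318644 52.17470066]
[[0.0016,-0.0023,-0.0275,0.04,-0.01,-0.04],[0.0015,-0.0023,-0.0275,0.04,-0.01,-0.04],[0.0016,-0.0023,-0.0275,0.04,-0.01,-0.04],[0.0015,-0.0023,-0.0276,0.04,-0.01,-0.04],[0.0015,-0.0024,-0.0275,0.05,-0.01,-0.04],[0.0217,-0.0005,-0.0002,-0.0,-0.0,-2.12],[0.0217,0.0003,-0.0003,-0.0,-0.0,-2.13],[0.0217,0.0011,-0.0002,-0.0,-0.0,-2.12]]
[[0.0216,0.0019,-0.0003,-0.0,-0.0,-2.13],[0.0215,0.0027,-0.0002,-0.0,-0.0,-2.12],[0.0214,0.0035,-0.0003,-0.0,-0.0,-2.13],[0.0213,0.0043,-0.0002,-0.0,-0.0,-2.12],[0.0211,0.005,-0.0003,-0.0,-0.0,-2.13],[0.0201,0.0045,0.0,-0.0,-0.0,-1.87],[0.0199,0.0052,0.0,-0.0,-0.0,-1.88],[0.0198,0.0058,0.0,-0.0,-0.0,-1.87]]
[[0.0196,0.0064,0.0,-0.0,-0.0,-1.88],[0.0193,0.0071,0.0,-0.0,-0.0,-1.87],[0.0191,0.0077,0.0,-0.0,-0.0,-1.88],[0.0188,0.0083,0.0,0.0,-0.0,-1.87],[0.0186,0.009,0.0,0.0,-0.0,-1.88]]
```

Call:
play_rows --rows '[[[0, 0, -0.0275, 0, 0, 0], [0, 0, -0.0275, 0, 0, 0], [0, -0.002, -0.0275, 0, 0, 0], [0.003, -0.005, -0.0275, 0, 0, 0], [0.005, -0.005, -0.0275, 0, 0, 0], [0.0215, 0, 0, 0, 0, -2.1], [0.0215, 0, 0, 0, 0, -2.1], [0.0215, 0.001, 0, 0, 0, -2.1]]]'

```text
t: 15.97
eef_pos: [522.0, -105.3, 247.8]
tcp_rot: [[0.119, 0.993, 0.001], [0.993, -0.119, 0.001], [0.001, 0.0, -1.0]]
ft_force: [0.2, 0.4, -2.0]
grip_width: 40.1
grip_force: 45.0
```

Call:
play_rows --rows '[[[0.0215, 0.002, 0, 0, 0, -2.1], [0.0215, 0.003, 0, 0, 0, -2.1], [0.0215, 0.0035, 0, 0, 0, -2.1], [0.0215, 0.0045, 0, 0, 0, -2.1], [0.021, 0.005, 0, 0, 0, -2.1], [0.02, 0.0045, 0, 0, 0, -1.9], [0.02, 0.005, 0, 0, 0, -1.9], [0.02, 0.006, 0, 0, 0, -1.9]]]'

```text
t: 16.63
eef_pos: [555.0, 63.2, 247.5]
tcp_rot: [[-0.165, 0.986, -0.0], [0.986, 0.165, -0.0], [-0.0, -0.0, -1.0]]
ft_force: [0.3, -0.1, -1.0]
grip_width: 39.6
grip_force: 45.0
```

```bash
python3 - <<'E'
from h import *
plan([((569.7,162.9,252),19,6)])
E
```

```text
[[0.016,0.0052,-0.0007,-0.0,0.0,-1.59],[0.0158,0.0056,-0.0008,-0.0,0.0,-1.58],[0.0157,0.006,-0.0007,-0.0,0.0,-1.59],[0.0155,0.0065,-0.0008,-0.0,0.0,-1.58],[0.0153,0.0069,-0.0007,-0.01,0.0,-1.59],[0.0151,0.0073,-0.0008,-0.0,0.01,-1.58]]
```

Call:
play_rows --rows '[[[0.016, 0.005, 0, 0, 0, -1.6], [0.016, 0.0055, 0, 0, 0, -1.6], [0.0155, 0.006, 0, 0, 0, -1.6], [0.0155, 0.0065, 0, 0, 0, -1.6], [0.0155, 0.007, 0, 0, 0, -1.6], [0.0125, 0.0065, 0, 0, 0, -1.6], [0, 0, 0, 0, 0, 0], [0, 0, 0, 0, 0, 0]]]'

```text
t: 17.3
eef_pos: [569.6, 159.1, 247.4]
tcp_rot: [[-0.325, 0.946, -0.0], [0.946, 0.325, -0.001], [-0.0, -0.0, -1.0]]
ft_force: [-0.3, -0.4, -1.6]
grip_width: 39.5
grip_force: 45.0
```

```bash
python3 - <<'E'
from h import *
T=tool();C=cam("wrist",T);S=cam("side")
print(T[:3,3],np.degrees(np.arctan2(T[1,1],T[0,1])))
w=eyes.capture("wrist")[:,:,::-1];s=eyes.capture("side")[:,:,::-1];t=eyes.capture("top")[:,:,::-1]
def p(im,x,y,W=100,H=75):
    c=cv2.resize(im[y:y+H,x:x+W],(400,300),interpolation=cv2.INTER_CUBIC)
    for i in range(0,W,W//10): cv2.putText(c,str(x+i),(i*400//W,8),0,.3,(0,255,0)); cv2.line(c,(i*400//W,9),(i*400//W,13),(0,255,0))
    for i in range(W//10,H,W//10): cv2.putText(c,str(y+i),(4,i*300//H+4),0,.3,(0,255,0)); cv2.line(c,(0,i*300//H),(4,i*300//H),(0,255,0))
    return c
u=np.array([.9455,.3256]);v=np.array([-.3256,.9455]);h=np.array([467.6,121.3]);F=h+98*u
def dp(x,y,z):return np.array([*(F+x*u+y*v),128+z])
for c,im in((C,w),(S,s)):
    for x,y in((-42,-89),(-42,89),(89,-89),(89,89)):
        q=proj(c,dp(x,y,75))[0]
        if abs(q).max()<600: cv2.drawMarker(im,tuple(int(k) for k in q.round()),(0,255,0),0,7,1)
cv2.imwrite("pics/c7.png",np.vstack([np.hstack([p(w,100,84,400,300),p(s,190,90)]),np.hstack([p(t,120,115),p(s,150,60,200,150)])]))
print((T[:2,3]-F)@u,(T[:2,3]-F)@v)
E
```

```text
[569.62286907 159.06353296 247.38707394] 18.991768620071486Traceback (most recent call last):
  File "<stdin>", line 15, in <module>
cv2.error: OpenCV(4.12.0) :-1: error: (-5:Bad argument) in function 'drawMarker'
> Overload resolution failed:
>  - Layout of the output array img is incompatible with cv::Mat
>  - Expected Ptr<cv::UMat> for argument 'img'
```

```bash
python3 - <<'E'
from h import *
T=tool();C=cam("wrist",T);S=cam("side")
w,s=[eyes.capture(n)[:,:,::-1].copy() for n in("wrist","side")]
u=np.array([.9455,.3256]);v=np.array([-.3256,.9455]);h=np.array([467.6,121.3]);F=h+98*u
def dp(x,y,z):return np.array([*(F+x*u+y*v),128+z])
for c,im in((C,w),(S,s)):
    for x,y in((-42,-89),(-42,89),(89,-89),(89,89)):
        q=proj(c,dp(x,y,75))[0]
        if abs(q).max()<600: cv2.drawMarker(im,tuple(int(k) for k in q.round()),(0,255,0),0,7,1)
r=lambda im,k:cv2.resize(im,k,interpolation=cv2.INTER_CUBIC)
cv2.imwrite("pics/c7.png",np.hstack([r(w,(400,300)),r(s[80:200,150:310],(400,300))]))
print((T[:2,3]-F)@u,(T[:2,3]-F)@v)
E
```

```text
10.238045100532455 0.8966255538330444
```

View pics/c7.png

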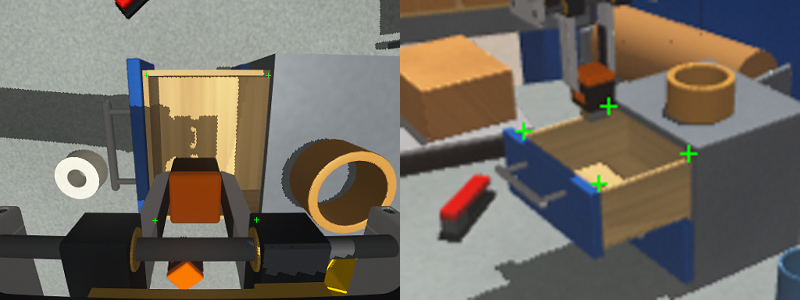

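Call:
play_rows --rows '[[[0, 0, 0.015, 0, 0, 0], [0, 0, 0.015, 0, 0, 0], [0, 0, 0.015, 0, 0, 0], [0, 0, 0.015, 0, 0, 0], [0, 0, 0.015, 0, 0, 0], [0, 0, 0.015, 0, 0, 0], [0, 0, 0.01, 0, 0, 0], [0, 0, 0, 0, 0, 0]]]'

```text
t: 18.22
eef_pos: [568.5, 157.7, 145.9]
tcp_rot: [[-0.324, 0.946, -0.002], [0.946, 0.324, -0.001], [-0.0, -0.003, -1.0]]
ft_force: [-0.5, 0.2, -0.2]
grip_width: 39.4
grip_force: 45.0
```

Call:
play_rows --rows '[[[0, 0, 0.004, 0, 0, 0], [0, 0, 0.003, 0, 0, 0], [0, 0, 0.002, 0, 0, 0], [0, 0, 0, 0, 0, 0], [0, 0, 0, 0, 0, 0]]]'

```text
t: 18.63
eef_pos: [569.7, 158.4, 139.0]
tcp_rot: [[-0.324, 0.946, 0.0], [0.946, 0.324, 0.0], [0.0, 0.0, -1.0]]
ft_force: [-0.8, 0.4, -0.7]
grip_width: 39.7
grip_force: 45.0
```

Call:
play_rows --rows '[[[0, 0, 0.002, 0, 0, 0], [0, 0, 0.001, 0, 0, 0], [0, 0, 0, 0, 0, 0], [0, 0, 0, 0, 0, 0]]]'

```text
t: 18.97
eef_pos: [569.5, 158.3, 135.6]
tcp_rot: [[-0.324, 0.946, -0.0], [0.946, 0.324, -0.0], [-0.0, -0.0, -1.0]]
ft_force: [0.3, 0.1, -1.0]
grip_width: 39.6
grip_force: 45.0
```

Call:
play_rows --rows '[[[0, 0, 0.002, 0, 0, 0], [0, 0, 0, 0, 0, 0], [0, 0, 0, 0, 0, 0]]]'

```text
t: 19.22
eef_pos: [569.5, 158.3, 133.5]
tcp_rot: [[-0.324, 0.946, -0.0], [0.946, 0.324, -0.0], [-0.0, -0.0, -1.0]]
ft_force: [-0.0, -0.1, -1.3]
grip_width: 39.9
grip_force: 45.0
```

Call:
play_rows --rows '[[[0, 0, 0.002, 0, 0, 0], [0, 0, 0, 0, 0, 0], [0, 0, 0, 0, 0, 0]]]'

```text
t: 19.47
eef_pos: [569.5, 158.3, 131.5]
tcp_rot: [[-0.324, 0.946, -0.0], [0.946, 0.324, -0.0], [-0.0, -0.0, -1.0]]
ft_force: [0.2, 0.1, -0.7]
grip_width: 39.6
grip_force: 45.0
```

Call:
play_rows --rows '[[[0, 0, 0.001, 0, 0, 0], [0, 0, 0, 0, 0, 0], [0, 0, 0, 0, 0, 0]]]'

```text
t: 19.72
eef_pos: [569.5, 158.3, 130.6]
tcp_rot: [[-0.324, 0.946, -0.0], [0.946, 0.324, -0.0], [-0.0, -0.0, -1.0]]
ft_force: [0.7, -0.6, -1.3]
grip_width: 39.6
grip_force: 45.0
```

Call:
play_rows --rows '[[[0, 0, 0.0015, 0, 0, 0], [0, 0, 0, 0, 0, 0], [0, 0, 0, 0, 0, 0]]]'

```text
t: 19.97
eef_pos: [569.5, 158.3, 129.0]
tcp_rot: [[-0.324, 0.946, -0.0], [0.946, 0.324, -0.0], [-0.0, -0.0, -1.0]]
ft_force: [-0.3, 0.2, -1.5]
grip_width: 39.7
grip_force: 45.0
```

Call:
play_rows --rows '[[[0, 0, 0.0015, 0, 0, 0], [0, 0, 0, 0, 0, 0], [0, 0, 0, 0, 0, 0]]]'

```text
t: 20.22
eef_pos: [569.5, 158.3, 127.5]
tcp_rot: [[-0.324, 0.946, -0.0], [0.946, 0.324, -0.0], [-0.0, -0.0, -1.0]]
ft_force: [0.5, 0.6, -1.3]
grip_width: 39.5
grip_force: 45.0
```

```bash
python3 - <<'E'
from h import *
T=tool();C=cam("wrist",T);S=cam("side");im=eyes.capture("wrist")
for st,c in blobs(im,(4,150,60),(18,255,255),300)[1]: print(st,c.round(0))
for z in(-45,-50,-54.4,-60,-65):
    print(z,[proj(C,(T@np.array([x,y,z,1]))[:3])[0].round(0) for x,y in((15,-20),(15,20),(-27,-20),(-27,20))])
im=eyes.capture("side")
for st,c in blobs(im,(4,150,60),(18,255,255),30)[1]: print(st,c.round(0))
print([proj(S,(T@np.array([-6,0,z,1]))[:3])[0].round(1) for z in(-45,-54,-63)])
E
```

```text
[ 216  219   68   67 4385] [249. 252.]
-45 [array([217., 218.]), array([282., 218.]), array([219., 278.]), array([280., 278.])]
-50 [array([216., 221.]), array([283., 221.]), array([218., 283.]), array([281., 283.])]
-54.4 [array([215., 224.]), array([284., 224.]), array([217., 287.]), array([282., 287.])]
-60 [array([214., 228.]), array([285., 228.]), array([216., 293.]), array([283., 293.])]
-65 [array([213., 232.]), array([286., 232.]), array([215., 298.]), array([284., 298.])]
[ 117   42   90   46 2404] [164.  68.]
[ 236   84   56   45 1136] [265. 106.]
[141  94  53  29 833] [168. 107.]
[  84  109   58   45 1295] [114. 130.]
[223 140  14  11 108] [229. 145.]
[ 352  203   68   98 2520] [389. 261.]
[402 208  12  25  88] [407. 221.]
[272 211  22  19 336] [283. 220.]
[188 258  16  13 123] [196. 264.]
[array([229. , 146.2]), array([228.9, 143.7]), array([228.7, 141.1])]
```

Call:
play_rows --rows '[[[0, 0, 0.0015, 0, 0, 0], [0, 0, 0, 0, 0, 0], [0, 0, 0, 0, 0, 0]]]'

```text
t: 20.57
eef_pos: [569.5, 158.3, 126.0]
tcp_rot: [[-0.324, 0.946, -0.0], [0.946, 0.324, -0.0], [-0.0, -0.0, -1.0]]
ft_force: [0.5, -0.7, -1.0]
grip_width: 39.3
grip_force: 45.0
```

Call:
play_rows --rows '[[[0, 0, 0.0015, 0, 0, 0], [0, 0, 0, 0, 0, 0], [0, 0, 0, 0, 0, 0]]]'

```text
t: 20.82
eef_pos: [569.5, 158.3, 124.5]
tcp_rot: [[-0.324, 0.946, -0.0], [0.946, 0.324, -0.0], [-0.0, -0.0, -1.0]]
ft_force: [0.7, -0.4, -0.3]
grip_width: 39.9
grip_force: 45.0
```

Call:
play_rows --rows '[[[0, 0, 0.0015, 0, 0, 0], [0, 0, 0, 0, 0, 0], [0, 0, 0, 0, 0, 0]]]'

```text
t: 21.07
eef_pos: [570.1, 158.5, 123.5]
tcp_rot: [[-0.324, 0.946, 0.001], [0.946, 0.324, 0.0], [0.0, 0.001, -1.0]]
ft_force: [0.4, 0.9, 4.2]
grip_width: 39.7
grip_force: 45.0
```

Call:
play_rows --rows '[[[0, 0, 0, 0, 0, 0], [0, 0, 0, 0, 0, 0], [0, 0, 0, 0, 0, 0], [0, 0, 0, 0, 0, 0], [0, 0, 0, 0, 0, 0], [0, 0, 0, 0, 0, 0]]]' --jaw 102

```text
t: 21.57
eef_pos: [569.5, 158.2, 123.1]
tcp_rot: [[-0.324, 0.946, -0.0], [0.946, 0.324, -0.0], [-0.0, -0.0, -1.0]]
ft_force: [-0.5, -0.1, 0.6]
grip_width: 56.4
grip_force: 0.0
```

Call:
play_rows --rows '[[[0, 0, -0.005, 0, 0, 0], [0, 0, -0.01, 0, 0, 0], [0, 0, -0.02, 0, 0, 0], [0, 0, -0.03, 0, 0, 0], [0, 0, -0.03, 0, 0, 0], [0, 0, -0.03, 0, 0, 0], [0, 0, 0, 0, 0, 0]]]'

```text
t: 22.15
eef_pos: [572.1, 158.6, 254.6]
tcp_rot: [[-0.323, 0.946, 0.007], [0.946, 0.323, 0.004], [0.001, 0.008, -1.0]]
ft_force: [0.7, -0.5, -0.1]
grip_width: 56.5
grip_force: 0.0
```

```bash
python3 - <<'E'
from h import *
T=tool();C=cam("wrist",T);S=cam("side");print(T[:3,3])
im=eyes.capture("wrist");cv2.imwrite("pics/w8.png",im[:,:,::-1])
for st,c in blobs(im,(4,150,60),(18,255,255),300)[1]: print(st,c.round(0),atz(C,c,185).round(0))
u=np.array([.9455,.3256]);v=np.array([-.3256,.9455]);F=np.array([467.6,121.3])+98*u
print(F)
plan([((467.6-.9455*75,121.3-.3256*75,240),19,8)])
E
```

```text
[572.08930556 158.57179971 254.6333978 ]
[ 227  171   40   40 1552] [247. 190.] [571. 157. 185.]
[ 364  177  131  115 8635] [431. 231.] [771. 177. 185.]
[ 203  334   75   49 1735] [236. 359.] [627. -52. 185.]
[560.259  153.2088]
[[-0.0002,-0.0231,0.0014,0.04,-0.01,-0.01],[-0.0002,-0.0231,0.0014,0.04,-0.01,-0.01],[-0.0002,-0.0232,0.0014,0.04,-0.01,-0.02],[-0.0002,-0.0231,0.0014,0.04,-0.01,-0.01],[-0.0002,-0.0231,0.0014,0.04,-0.0,-0.02],[-0.0002,-0.0232,0.0014,0.04,-0.01,-0.01],[-0.0003,-0.0231,0.0015,0.03,-0.0,-0.02],[-0.0002,-0.0232,0.0015,0.04,-0.01,-0.01]]
```

Call:
play_rows --rows '[[[0, -0.022, 0, 0, 0, 0], [0, -0.022, 0, 0, 0, 0], [0, -0.022, 0, 0, 0, 0], [0, -0.022, 0, 0, 0, 0], [0, -0.022, 0, 0, 0, 0], [0, -0.022, 0, 0, 0, 0], [0, -0.022, 0, 0, 0, 0], [0, 0, 0, 0, 0, 0]]]' --jaw 255 --grip_force 20

```text
t: 22.87
eef_pos: [420.8, 107.1, 247.9]
tcp_rot: [[-0.324, 0.946, -0.001], [0.946, 0.324, 0.001], [0.001, -0.001, -1.0]]
ft_force: [1.3, 0.1, -0.3]
grip_width: 6.4
grip_force: 0.0
```

```bash
python3 - <<'E'
from h import *
T=tool();C=cam("wrist",T);print(T[:3,3])
plan([((467.6-.9455*45,121.3-.3256*45,250),19.2,2),((467.6-.9455*45,121.3-.3256*45,133),19.2,6)])
im=eyes.capture("wrist");cv2.imwrite("pics/w9.png",cv2.resize(im[:,:,::-1],(640,480)))
for st,c in blobs(im,(4,150,60),(18,255,255),200)[1]: print(st,c.round(0),atz(C,c,180).round(0))
E
```

```text
[420.825873   107.05098717 247.93760142]
[[-0.0009,0.0019,-0.001,-0.03,-0.04,-0.16],[-0.0009,0.002,-0.0011,-0.03,-0.04,-0.15],[0.0,-0.0,0.0195,0.0,-0.0,-0.0],[0.0,-0.0,0.0195,0.0,-0.0,-0.0],[0.0,-0.0,0.0195,0.0,-0.0,-0.0],[0.0,-0.0,0.0195,0.0,-0.0,-0.0],[0.0,-0.0,0.0195,0.0,-0.0,-0.0],[0.0,-0.0,0.0195,0.0,-0.0,-0.0]]
[ 380  173   46   41 1664] [402. 193.] [567. 154. 180.]
```

View pics/w9.png

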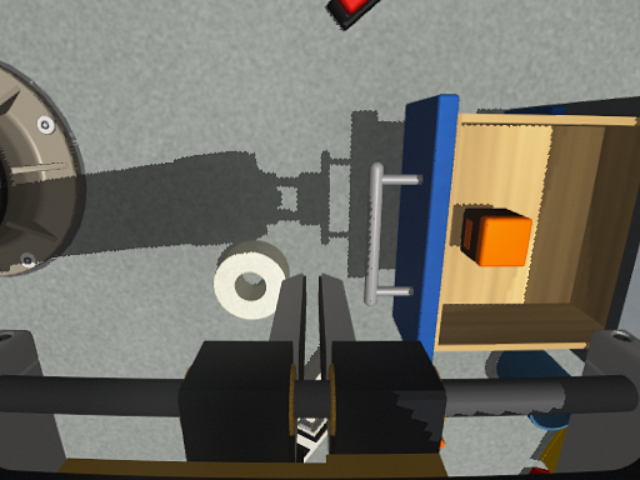

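Call:
play_rows --rows '[[[-0.001, 0.002, 0, 0, 0, 0], [-0.001, 0.002, 0.019, 0, 0, 0], [0, 0, 0.019, 0, 0, 0], [0, 0, 0.019, 0, 0, 0], [0, 0, 0.019, 0, 0, 0], [0, 0, 0.019, 0, 0, 0], [0, 0, 0.019, 0, 0, 0], [0, 0, 0, 0, 0, 0]]]'

```text
t: 23.58
eef_pos: [427.4, 107.0, 131.3]
tcp_rot: [[-0.324, 0.946, -0.003], [0.946, 0.324, -0.004], [-0.002, -0.005, -1.0]]
ft_force: [-0.4, -0.3, -0.0]
grip_width: -0.0
grip_force: 0.0
```

Call:
play_rows --rows '[[[0, 0.006, 0, 0, 0, 0], [0, 0.006, 0, 0, 0, 0], [0, 0.006, 0, 0, 0, 0], [0, 0.006, 0, 0, 0, 0], [0, 0.006, 0, 0, 0, 0], [0, 0.006, 0, 0, 0, 0], [0, 0.007, 0, 0, 0, 0], [0, 0.008, 0, 0, 0, 0]]]'

```text
t: 24.25
eef_pos: [477.1, 124.6, 134.3]
tcp_rot: [[-0.324, 0.946, -0.0], [0.946, 0.324, 0.0], [0.0, 0.0, -1.0]]
ft_force: [-1.7, -0.9, 0.6]
grip_width: 0.4
grip_force: 0.7
```

Call:
play_rows --rows '[[[0, 0.009, 0, 0, 0, 0], [0, 0.01, 0, 0, 0, 0], [0, 0.01, 0, 0, 0, 0], [0, 0.01, 0, 0, 0, 0], [0, 0.01, 0, 0, 0, 0], [0, 0.01, 0, 0, 0, 0], [0, 0.01, 0, 0, 0, 0], [0, 0.01, 0, 0, 0, 0]]]'

```text
t: 24.92
eef_pos: [552.2, 150.3, 134.0]
tcp_rot: [[-0.324, 0.946, -0.0], [0.946, 0.324, -0.0], [-0.0, -0.0, -1.0]]
ft_force: [-1.6, -0.3, 0.4]
grip_width: 0.3
grip_force: 0.7
```

Call:
play_rows --rows '[[[0, 0.008, 0, 0, 0, 0], [0, 0.006, 0, 0, 0, 0], [0, 0.005, 0, 0, 0, 0], [0, 0.004, 0, 0, 0, 0], [0, 0.003, 0, 0, 0, 0], [0, 0, 0, 0, 0, 0]]]'

```text
t: 25.42
eef_pos: [576.3, 158.5, 134.2]
tcp_rot: [[-0.324, 0.946, 0.0], [0.946, 0.324, -0.0], [-0.0, 0.0, -1.0]]
ft_force: [-0.4, 0.6, -0.1]
grip_width: 0.2
grip_force: 0.0
```

Call:
play_rows --rows '[[[0, 0.003, 0, 0, 0, 0], [0, 0.002, 0, 0, 0, 0], [0, 0, 0, 0, 0, 0]]]'

```text
t: 25.67
eef_pos: [581.0, 160.1, 134.2]
tcp_rot: [[-0.324, 0.946, 0.0], [0.946, 0.324, 0.0], [-0.0, 0.0, -1.0]]
ft_force: [0.0, -0.0, -0.1]
grip_width: 0.2
grip_force: 0.0
```

Call:
play_rows --rows '[[[0, 0.002, 0, 0, 0, 0], [0, 0.002, 0, 0, 0, 0], [0, 0, 0, 0, 0, 0]]]'

```text
t: 25.92
eef_pos: [582.6, 160.6, 133.9]
tcp_rot: [[-0.324, 0.946, -0.004], [0.946, 0.324, -0.001], [0.001, -0.004, -1.0]]
ft_force: [-13.4, -3.2, 9.5]
grip_width: 0.4
grip_force: 6.9
```

Call:
play_rows --rows '[[[0, -0.005, 0, 0, 0, 0], [0, -0.015, 0, 0, 0, 0], [0, -0.025, 0, 0, 0, 0], [0, -0.03, 0, 0, 0, 0], [0, -0.025, -0.03, 0, 0, 0], [0, 0, -0.03, 0, 0, 0], [0, 0, -0.03, 0, 0, 0], [0, 0, 0, 0, 0, 0]]]'

```text
t: 26.58
eef_pos: [492.0, 129.6, 229.5]
tcp_rot: [[-0.324, 0.946, 0.006], [0.946, 0.324, 0.005], [0.002, 0.007, -1.0]]
ft_force: [0.3, 0.9, 0.7]
grip_width: 0.3
grip_force: 0.0
```

```bash
python3 - <<'E'
from h import *
S=cam("side");im=eyes.capture("side");cv2.imwrite("pics/s10.png",im[:,:,::-1])
old=cv2.imread("pics/s6.png")[:,:,::-1]; s0=cv2.imread("pics/side0.png")[:,:,::-1]
for n,i in(("start",s0),("open",old),("now",im)):
    m,b=blobs(i,(106,150,90),(120,255,255),40); print(n,[(st.tolist(),c.round(1).tolist()) for st,c in b if 200<c[0]<280 and 100<c[1]<300])
    m,b=blobs(i,(0,150,60),(4,255,255),20); print("red",[c.round(1).tolist() for st,c in b if 150<c[0]<280])
d=cv2.absdiff(im,s0).max(2); print("tape",d[105:130,257:285].mean(),"mug",d[178:215,300:335].mean(),"stapler",d[150:175,165:187].mean(),"label",d[208:240,165:198].mean(),"jar",d[325:375,265:298].mean(),"white/blue",d[247:290,232:256].mean())
print(bot.get_state()["eef_pos"])
E
```

```text
start [([224, 121, 40, 25, 152], [243.5, 133.7]), ([236, 269, 18, 17, 263], [244.0, 276.8])]
red [[175.3, 158.8], [234.2, 221.0]]
open [([208, 100, 6, 12, 49], [210.6, 106.6]), ([192, 132, 28, 27, 146], [207.5, 143.4]), ([236, 269, 18, 17, 268], [244.0, 276.8])]
red [[175.3, 158.8]]
now [([209, 91, 12, 21, 190], [215.0, 101.6]), ([227, 120, 40, 69, 266], [253.7, 144.5]), ([236, 269, 18, 17, 265], [244.0, 276.8])]
red [[175.3, 158.7], [248.2, 221.0]]
tape 2.164285714285714 mug 2.101930501930502 stapler 2.1036363636363635 label 11.983901515151516 jar 2.3333333333333335 white/blue 5.47093023255814
[491.28179256 129.59655932 227.02338542]
```

```bash
python3 -c "
from workcell import bot; print(bot.job_done())"
```

```text
the job is handed in; nothing more can be done
None
```

The job is handed in at about 27 s on the robot's clock: the toggle was pushed over to its off stop, the orange battery was set down upright in the top drawer and let go, and the drawer was pushed shut against its stop. The first push passed over the toggle, because the fingertips sit about 25 mm above the stated TCP, so I repeated it lower. A final side-camera comparison showed the other batteries and bystanders still in place; it did not measure the label roll or white battery closely, and no verdict was returned.

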